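Prove the friction hinge of a findings box

TASK

The wooden findings box has a lid on stiff friction hinges that should hold at any angle; prove it. Raise the lid by its steel handle bar to about 45 degrees and let go completely, so that it stands by itself for over a second. Then set closed fingertips on top of the bar and press down gently with about 5.5 N (3.5 to 8 N) for over a second without making the lid give way, take the fingers off so that it stands untouched again for a moment, and at last close the lid slowly and fully home and let go. Never push on the lid with more than 20 N (gripping the bar between the fingers aside), and leave the things beside the box where they are.

Things in the scene. Friction and masses are not known exactly. Their poses are not given: they have to be found in the camera images.
- findings_box: Wooden box fixed to the worktop, 120 deep (x) x 180 wide (y) x 75 high, open-topped, 8 walls, closed by box_lid. Origin: centre of its underside. Its x axis points from the front (handle side, towards the robot) to the hinged back, y along the hinge, z up; it stands turned up to 20 degrees either way.
- box_lid (a joint): Lid angle, rad: 0 = fully closed (stop), grows as the front rises, stop at 1.5; starts at 0 to 0.2. Hinge axis along the box's y. Hinge friction 1.5 N m, well over the lid's weight moment (0.18 to 0.35 kg): the lid stays where it is left. At the bar it takes about 10 N to raise, 7 N to lower near closed; at 45 degrees a straight downward push over about 11 N makes it give way.
- lid_hinge (a point): Point on the hinge axis in the middle of the lid's width, at the top back edge of the box, 75.5 above the worktop. Its axes turn with the lid; with the lid closed they are the box's.
- lid_bar (a point): Middle of the handle: round steel bar, diameter 10, length 108, along the hinge direction in front of the lid. Point on its axis, 172 from the hinge axis towards the front and 5 from it along the lid's normal; 80.5 above the worktop when closed. Two flat arms 94 apart carry it; between them the gap from bar to front edge of the 10 thick lid is 35. Axes turn with the lid.
- dapping_block: Bystander: 50 wooden cube with hemispherical hollows, to the left of the box (its +y side), loose. Origin: centre of underside.
- loupe: Bystander: folded black and brown eye loupe, 27 x 54 x 14, to the right of the box, loose. Origin: centre of underside.
- tape_roll: Bystander: roll of masking tape lying flat, diameter 100, 25 high, in front and to the right of the box, loose. Origin: centre of underside.

How it is judged (in metres and radians):
On the way, in this order (a step that is already met when the one before it is completed fails the run):
1. the lid stands by itself at about 45 degrees (35 to 55), still and untouched, for 1 s (value of joint box_lid between 0.61 and 0.96 rad and velocity of joint box_lid between -0.03 and 0.03 rad/s and contact force between each of the fingers, the arm and box_lid below 0.2 N), for 1 s.
2. the fingers press on the lid from above with 3 to 8.5 N for 0.8 s and it does not give way (value of joint box_lid between 0.61 and 0.96 rad and velocity of joint box_lid between -0.03 and 0.03 rad/s and contact force between the fingers and box_lid between 3 and 8.5 N and z of the grasp point in the frame of lid_bar above 0 m), for 0.8 s.
3. released, the lid still stands at 35 to 55 degrees, untouched (all of step 1), for 0.2 s.
At the end, for the whole second after the job is handed in: The lid is fully closed (within 0.02 rad, 3.5 mm at the bar), still and untouched, and the dapping block, loupe and tape roll lie within 15 mm of where they were (value of joint box_lid below 0.02 rad and velocity of joint box_lid between -0.03 and 0.03 rad/s and contact force between each of the fingers, the arm and box_lid below 0.2 N and distance of each of dapping_block, loupe, tape_roll from where it was at the start of the episode below 0.015 m).
It fails at once if the robot pushes on the lid with more than 25 N (a grip with the bar between the finger pads does not count) (contact force between the arm and box_lid above 25 N or (contact force between the fingers and box_lid above 25 N and distance between the grasp point and lid_bar above 0.02 m)).
It fails at once if the lid is slammed shut (over 1.5 rad/s) (velocity of joint box_lid below -1.5 rad/s).
It fails at once if the dapping block, loupe or tape roll is moved more than 15 mm (distance of any of dapping_block, loupe, tape_roll from where it was at the start of the episode above 0.015 m).
It also fails if it takes over 66 s, if anything falls off the work surface, if the arm or the gripper's body presses on something with over 40 N, if the wrist force passes 120 N, or if a joint passes its speed limit or range.

ROBOT

A 6-joint arm with a two-finger parallel gripper is mounted at the origin on a cart in front of the work surface, level with it; the furniture and walls round the work are solid. World frame = base frame: x ahead of the robot, y to its left, z up, the work surface at z = 0. Lengths are in mm, angles in rad, forces in N, time in s.
With the tool pointing down it reaches from about 300 to 775 mm from the base axis. Payload 14.6 kg.
Tool frame: the origin (TCP) lies between the finger pads; the fingertips stand manip.tip_reach ahead of it and the grasp point (between the pads) lies 5 mm behind it (manip.tip_reach is the distance from the TCP to the fingertips, in mm); z points along the fingers, y is the line along which they close (so a half turn about z gives the same grasp; the last joint's range is limited). The gripper opens to 94 mm and grips with 3 to 60 N. Pads are 16 mm wide; open, the fingers measure 119 mm over their backs; the gripper's body (75 mm by 177 mm) begins 78 mm behind the grasp point.
Start: joints at [1.169, 0.3, 1.521, -0, 1.321, -0.067], TCP at [180.716, 519.453, 219.446] pointing down, gripper open.
Joint ranges: [-3.03, 3.03], [-0.79, 2.21], [0.23, 2.52], [-1.04, 4.18], [0, 3.07], [-2.55, 2.55]. Speed limits (rad/s): [2.22, 2.22, 2.57, 3.14, 3.14, 3.14].

INTERFACE

Orientations are given as [roll, pitch, yaw] about the fixed x, y, z axes, in that order (R = Rz(yaw) Ry(pitch) Rx(roll)).
In Python, from cell import manip gives the robot as it stands. The module is installed in compiled form; this text tells all that it offers.
- The arm moves only by the shell command python3 -m creep 'ROWS' [FORCE]. ROWS is JSON, a list of rows, each a list of 3 entries, a list of its own where there are three numbers: the opening, from -1 (shut) to 1 (fully open), then the shift along the tool's x, y, z in cm, then the turn about the tool's z in units of 5 degrees (1.0 is 5 degrees). In form: [[grip, [tx, ty, tz], roll], ...]. A call has 1 to 12 rows; each row is the pose to reach, as a shift and turn from the pose commanded when the call began, along the tool's axes at that moment; what a row does not reach only later rows make up. A row lasts 1/10 s, in which the tool goes at most 50 mm and 8.59 degrees, less where a joint would pass 70% of its speed; a pose out of reach is approached as far as the arm can. A call with a gripper value outside its range is refused whole. The fingers move at their own pace and stop on an object; FORCE is the grip in N (left out, the last holds). Time passes only in rows, so rows that repeat a pose let the fingers close. It gives the time, the measured TCP pose, the force, the opening and the grip force at its end, in the units of the state.
- manip.read_state(): the state, without advancing time (a new reading comes with each control period).
- manip.camera(name): name is "scene" or "top" or "wrist"; returns the picture (480x640x3 uint8, red, green, blue); there is no depth.
- manip.camera_params(name): a dict with "fovy" (degrees; the focal length in pixels is half the picture's height over the tangent of half this angle, whatever the lens; pixels are square), "cx", "cy" (the principal point, pixels), "k1" (the pictures are not rectified: a ray, as slopes to the right and down, at radius r is drawn at 1 + k1 r^2 times it, then the intrinsics apply), "origin" and "attitude" of the camera in the world. Camera axes: x right, y down, z forward; pixel columns grow to the right and rows downward; lengths in mm; the calibration is good to about 2 mm. A picture is of the moment at which its call begins: read the wrist's pose just before it. camera_params takes no time and is no camera call; for the wrist camera it gives the pose at the moment of the call.
- manip.sign_off(): hands the job in; it is judged then, once.
The state is a dict: "clock": time; "joints": joint angles; "qd": joint speeds; "effort": joint torques, N m; "eef_pos": TCP position; "eef_rot": TCP orientation; "wrist_force": force on the tool from outside, world axes, zero at the start; "moment": the same for the moment, N m; "finger_gap": finger opening in mm; "finger_force": force on a finger pad.
Only numpy, scipy, OpenCV 4.12 (cv2) and the standard library are available. Lean on these libraries where they do the work, as an engineer would, in place of code of your own. Each camera call takes 0.05 s, during which the arm holds its last target. There are 200 camera calls.

## Working session

There is one attempt and no reset: what is moved stays moved. The work goes in short steps, Python scripts to look and compute and a shell command to move; the robot and the scene stay as the last step left them, time stands still between calls to the robot, and variables do not carry over. Pictures are saved under pics/ and viewed, at most 10 in all, crops included, and the job is handed in when it is done.

```bash
mkdir -p pics; ls; python3 - <<'E'
from cell import manip
import cv2
print(manip.read_state(), manip.tip_reach)
for n in ("scene","top","wrist"):
    print(n, manip.camera_params(n))
    cv2.imwrite(f"pics/{n}0.png", manip.camera(n)[:,:,::-1])
E
```

```text
pics
{'clock': 0.0, 'joints': array([ 1.16941507e+00,  3.00460994e-01,  1.52154750e+00, -1.23432357e-05,
        1.32072858e+00, -6.66074006e-02]), 'qd': array([-7.22269257e-05,  5.17798212e-04, -2.79773124e-04, -5.34350477e-04,
       -1.08623669e-03, -3.95722287e-04]), 'effort': array([ 2.70893288e-04, -5.31813419e+01, -3.52739561e+01,  7.08399201e-02,
        2.43681780e-02, -1.29455289e-04]), 'eef_pos': array([180.62079667, 519.24106535, 218.90607865]), 'eef_rot': array([-3.14044998e+00, -6.42410645e-05,  2.80682183e+00]), 'wrist_force': array([-0.18332635, -1.00053686,  0.27435507]), 'moment': array([-0.01481458, -0.00288966,  0.00532582]), 'finger_force': 0.0, 'finger_gap': 93.97954160723043} 14.0
scene {'fovy': 53.10724576013763, 'cx': 325.01147356383757, 'cy': 239.95284989113267, 'k1': -0.05648137989582894, 'origin': array([  52.8420326 , -261.86039472,  757.88267345]), 'attitude': array([-2.46757407,  0.0096403 , -1.12990788])}
top {'fovy': 48.341683228428934, 'cx': 314.70175267344615, 'cy': 242.7698158073585, 'k1': -0.14919253383708747, 'origin': array([ 448.02775014,  -30.04512667, 1150.57572942]), 'attitude': array([-3.03345328,  0.02828784, -1.57529637])}
wrist {'fovy': 62.44092889272239, 'cx': 319.17951505235743, 'cy': 243.67179763059016, 'k1': -0.07319998969470565, 'origin': array([114.93452565, 542.19599238, 384.92372059]), 'attitude': array([2.89767664e+00, 3.99214206e-05, 1.23627561e+00])}
```

View pics/scene0.png

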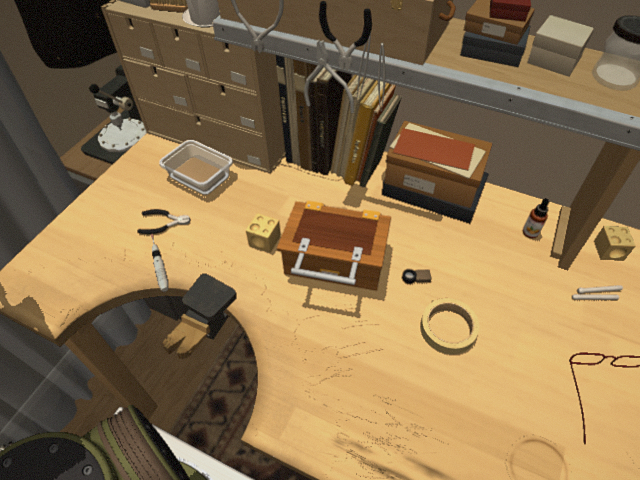

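View pics/top0.png

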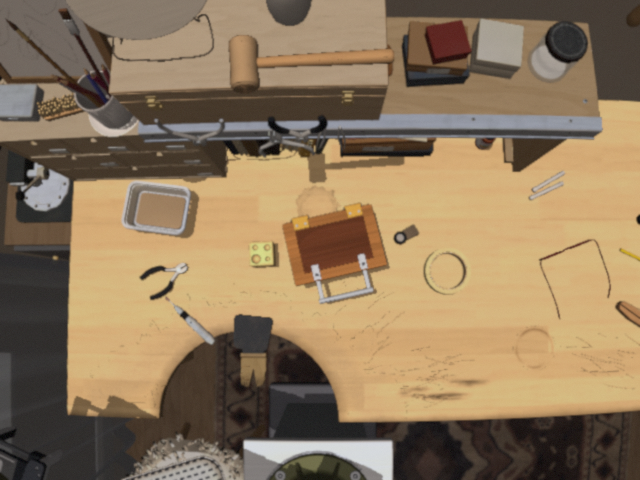

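The scene view shows the box at about (335,245) with the bar at about (325,275). The top view shows the bar from about (320,300) to (373,290). I'll enlarge both.

```bash
python3 - <<'E'
import cv2, numpy as np
a=cv2.imread("pics/top0.png")[195:309,270:400]; b=cv2.imread("pics/scene0.png")[195:309,270:400]
f=lambda i:cv2.resize(i,None,fx=3,fy=3,interpolation=cv2.INTER_CUBIC)
cv2.imwrite("pics/crop0.png",np.hstack([f(a),f(b)]))
E
```

```text
(no output)
```

View pics/crop0.png

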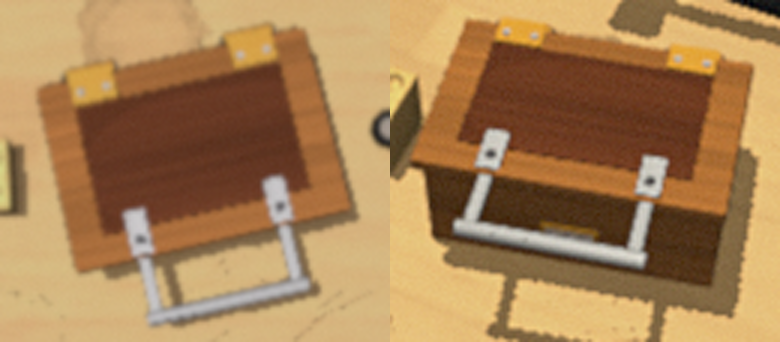

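The left crop (top view, 3x) has bar ends at (149,319) and (311,286), and lid corners at (38,87), (303,28), (79,272) and (355,212). The right crop (scene view) has the same bar ends at (455,226) and (647,261), and the corners at (466,20), (752,65), (412,163) and (725,213). I'll triangulate these next.

```bash
cat > h.py <<'E'
import numpy as np
from cell import manip
from scipy.spatial.transform import Rotation as R
from scipy.optimize import least_squares
def proj(c,P):
    P=np.atleast_2d(P); q=R.from_euler('xyz',c['attitude']).inv().apply(P-c['origin'])
    s=q[:,:2]/q[:,2:]; s=s*(1+c['k1']*(s**2).sum(1,keepdims=True))
    return s*(240/np.tan(np.radians(c['fovy'])/2))+[c['cx'],c['cy']]
def tri(cs,uvs):
    return least_squares(lambda P:np.concatenate([proj(c,P)[0]-u for c,u in zip(cs,uvs)]),[500,0,50.])
E
cat > m.py <<'E'
from h import *
T,S=manip.camera_params("top"),manip.camera_params("scene")
f=lambda p,ox:(np.array(p,float)-[ox,0]+.5)/3-.5+[270,195]
t=f([(149,319),(311,286),(38,87),(303,28),(79,272),(355,212)],0)
s=f([(455,226),(647,261),(466,20),(752,65),(412,163),(725,213)],390)
P=[]
for n,a,b in zip(["barL","barR","BL","BR","FL","FR"],t,s):
    r=tri([T,S],[a,b]); P.append(r.x); print(n,r.x.round(1),round(2*r.cost,2))
# model fit: hinge x,y, yaw, lid angle, lid width, height offset
def model(p):
    x,y,w,a,W,z=p
    L=np.array([[-172,54,5],[-172,-54,5],[0,W/2,10],[0,-W/2,10],[-132,W/2,10],[-132,-W/2,10.]])
    return R.from_euler('z',w).apply(R.from_euler('y',a).apply(L))+[x,y,z]
g=lambda p:np.concatenate([(proj(T,model(p))-t).ravel(),(proj(S,model(p))-s).ravel()])
r=least_squares(g,[500,0,.2,.1,180,75.5]);print(r.x.round(3),r.cost);print(r.fun.reshape(2,-1,2).round(1).tolist())
print("bar mid",model(r.x)[:2].mean(0))
E
python3 m.py
```

```text
barL [446.6  -7.8  96. ] 1.44
barR [ 468.  -114.6   99. ] 0.29
BL [602.8  67.   80. ] 2.0
BR [ 642.  -113.2   81.3] 0.52
FL [478.   37.8  92. ] 0.67
FR [ 515.6 -142.8  100.4] 2.04
[ 6.22477e+02 -2.38330e+01  2.23000e-01  1.40000e-01  1.84161e+02
  6.89400e+01] 6.247892588641257
[[[-0.3, 1.3], [-0.7, -0.3], [-0.5, 0.3], [-0.5, -0.6], [-0.4, 1.3], [-1.5, 0.0]], [[0.8, 0.2], [0.2, -0.2], [1.5, 0.2], [0.8, 0.1], [-0.0, -0.9], [0.7, 0.4]]]
bar mid [457.05156046 -61.37753838  97.81410886]
```

```bash
python3 -m creep '[[-0.28,[-45.1,-45.7,0],11.8],[-0.28,[-45.1,-45.7,0],11.8],[-0.28,[-45.1,-45.7,0],11.8],[-0.28,[-45.1,-45.7,0],11.8],[-0.28,[-45.1,-45.7,0],11.8],[-0.28,[-45.1,-45.7,0],11.8],[-0.28,[-45.1,-45.7,0],11.8],[-0.28,[-45.1,-45.7,0],11.8],[-0.28,[-45.1,-45.7,0],11.8],[-0.28,[-45.1,-45.7,0],11.8],[-0.28,[-45.1,-45.7,0],11.8],[-0.28,[-45.1,-45.7,0],11.8]]' 30
```

```text
clock: 1.35
eef_pos: [438.8, -24.6, 219.5]
eef_rot: [3.141, 0.0, 1.777]
wrist_force: [0.4, 1.1, -0.0]
finger_gap: 33.8
finger_force: 0.0
```

```bash
cat > w.py <<'E'
import sys,cv2,json
from h import *
n=sys.argv[1]; s=manip.read_state(); c=manip.camera_params("wrist"); im=manip.camera("wrist")
cv2.imwrite(f"pics/{n}.png",im[:,:,::-1]); json.dump({k:np.asarray(v).tolist() for k,v in c.items()},open(f"pics/{n}.json","w"))
print(s['eef_pos'].round(1),s['eef_rot'].round(3))
E
python3 -m creep '[[-0.28,[0,0,0],0],[-0.28,[0,0,0],0],[-0.28,[0,0,0],0]]' && python3 w.py w1 && python3 -m creep '[[-0.28,[-4,2,0],0],[-0.28,[-4,2,0],0],[-0.28,[-4,2,0],0],[-0.28,[-4,2,0],0]]' && python3 w.py w2
python3 - <<'E'
import cv2,numpy as np
a=[cv2.resize(cv2.imread(f"pics/{n}.png"),(400,300),interpolation=cv2.INTER_AREA) for n in("w1","w2")]
cv2.imwrite("pics/wm.png",np.hstack(a))
E
```

```text
clock: 1.65
eef_pos: [438.1, -21.6, 219.3]
eef_rot: [-3.141, -0.0, 1.778]
wrist_force: [0.1, 0.6, -0.6]
finger_gap: 33.9
finger_force: 0.0
[438.1 -21.6 219.3] [-3.141 -0.     1.778]
clock: 2.1
eef_pos: [465.8, -56.3, 219.5]
eef_rot: [-3.142, -0.0, 1.778]
wrist_force: [0.1, 0.0, -0.5]
finger_gap: 33.7
finger_force: 0.0
[465.8 -56.3 219.5] [-3.142 -0.     1.778]
```

View pics/wm.png

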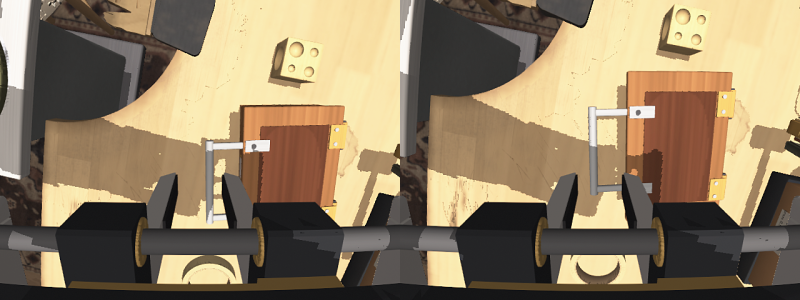

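The wrist shots show the bar between the fingers: (210,142)–(210,222) in the left one and (592,108)–(592,192) in the right one. I'll enlarge both.

```bash
python3 - <<'E'
import cv2,numpy as np
a=cv2.imread("pics/w1.png")[210:370,300:430];b=cv2.imread("pics/w2.png")[155:315,280:410]
f=lambda i:cv2.resize(i,None,fx=3,fy=3,interpolation=cv2.INTER_CUBIC)
cv2.imwrite("pics/wc.png",np.hstack([f(a),f(b)]))
E
```

```text
(no output)
```

View pics/wc.png

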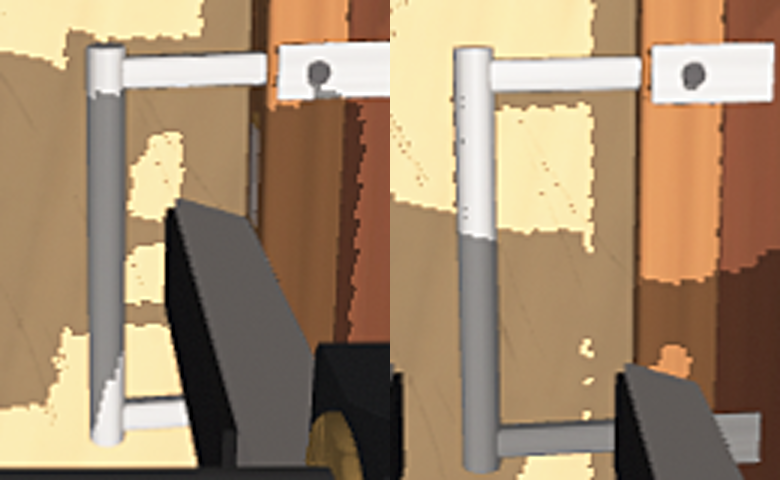

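Left crop: bar ends at (105,48) and (107,440), screw at (319,72). Right crop: bar ends at (473,50) and (482,468), screw at (693,75).

```bash
cat >> h.py <<'E'
def solve():
    import json
    A,B=[json.load(open(f"pics/{n}.json")) for n in("w1","w2")]
    T,S=manip.camera_params("top"),manip.camera_params("scene")
    f=lambda p,ox,o:(np.array(p,float)-[ox,0]+.5)/3-.5+o
    a=f([(105,48),(107,440),(319,72)],0,[300,210]); b=f([(473,50),(482,468),(693,75)],390,[280,155])
    t=f([(149,319),(311,286),(141,239)],0,[270,195]); s=f([(455,226),(647,261),(490,153)],390,[270,195])
    for i in range(3):
        w=tri([A,B],[a[i],b[i]]); al=tri([A,B,T,S],[a[i],b[i],t[i],s[i]])
        print(i,w.x.round(1),round(w.cost*2,2),al.x.round(1),round(al.cost*2,2))
    def model(p):
        x,y,w,q=p; L=np.array([[-172,54,5],[-172,-54,5.]])
        return R.from_euler('z',w).apply(R.from_euler('y',q).apply(L))+[x,y,75.5]
    t4=f([(38,87),(303,28)],0,[270,195])
    g=lambda p:np.concatenate([(proj(c,model(p))-u[:2]).ravel() for c,u in((A,a),(B,b),(T,t),(S,s))])
    r=least_squares(g,[622,-24,.21,.1]); print(r.x.round(4),r.cost,r.fun.reshape(4,-1).round(1).tolist())
    print("bar mid",model(r.x).mean(0).round(1))
E
python3 -c "from h import *; solve()"
```

```text
0 [447.1  -7.4  97.6] 0.0 [447.1  -7.6  95.7] 1.59
1 [ 470.7 -111.9   98.9] 0.01 [ 470.9 -113.8   95. ] 3.11
2 [499.8  -2.   99.8] 0.07 [500.2  -2.3  97.7] 1.64
[ 6.256381e+02 -2.320570e+01  2.201000e-01  9.020000e-02] 2.679383499460129 [[-0.2, 0.1, -0.5, -0.4], [-0.0, 0.4, -0.3, 0.1], [-0.8, 0.2, -1.2, -1.1], [0.9, -0.2, 0.1, -0.5]]
bar mid [458.9 -60.5  96. ]
```

```bash
python3 -m creep '[[-0.28,[-0.27,-0.75,4],-0.15],[-0.28,[-0.27,-0.75,8],-0.15],[-0.28,[-0.27,-0.75,9],-0.15],[-0.28,[-0.27,-0.75,10],-0.15],[-0.28,[-0.27,-0.75,11],-0.15],[-0.28,[-0.27,-0.75,12],-0.15],[-0.28,[-0.27,-0.75,12.7],-0.15],[-0.28,[-0.27,-0.75,12.7],-0.15],[-0.28,[-0.27,-0.75,12.7],-0.15]]' && python3 w.py w3; python3 -c "
import cv2;cv2.imwrite('pics/w3c.png',cv2.imread('pics/w3.png')[100:400,200:500])"
```

```text
clock: 3.05
eef_pos: [459.6, -61.7, 92.7]
eef_rot: [3.141, 0.0, 1.79]
wrist_force: [0.1, -0.3, 0.0]
finger_gap: 33.9
finger_force: 0.0
[459.6 -61.7  92.7] [3.141 0.    1.79 ]
```

View pics/w3c.png

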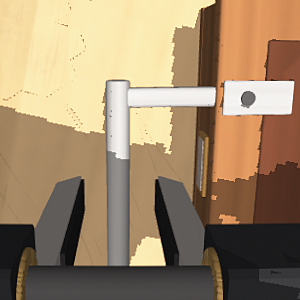

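The bar (crop x≈118) sits midway between the fingers (82 and 155), well clear of the lid edge at 200. I'll close on it.

```bash
python3 -m creep '[[-1,[0,0,0],0],[-1,[0,0,0],0],[-1,[0,0,0],0],[-1,[0,0,0],0],[-1,[0,0,0],0],[-1,[0,0,0],0]]' 25; python3 - <<'E'
from h import *
s=manip.read_state(); print(s['eef_pos'],s['wrist_force'],s['finger_gap'],s['finger_force'])
# arc in tool axes (y = horizontal towards hinge, z down), relative to angle a0
a0=.095
f=lambda a:np.array([-172*np.cos(a)+5*np.sin(a),172*np.sin(a)+5*np.cos(a)])
for a in np.linspace(a0,.80,11): d=f(a)-f(a0); print(round(a,3),(d/10).round(2))
E
```

```text
clock: 3.7
eef_pos: [459.1, -61.7, 92.5]
eef_rot: [-3.141, -0.0, 1.79]
wrist_force: [-4.6, -1.8, 4.4]
finger_gap: 8.8
finger_force: 25.0
[459.07414625 -61.68615888  92.50845916] [-4.6473245  -1.82199656  4.37869226] 8.825742734032422 25.00178039073944
0.095 [0. 0.]
0.166 [0.19 1.2 ]
0.236 [0.47 2.38]
0.306 [0.83 3.54]
0.377 [1.27 4.67]
0.448 [1.79 5.76]
0.518 [2.38 6.82]
0.588 [3.05 7.83]
0.659 [3.78 8.8 ]
0.73 [4.59 9.71]
0.8 [ 5.45 10.56]
```

```bash
python3 -m creep '[[-1,[0,0.08,-0.6],0],[-1,[0,0.19,-1.2],0],[-1,[0,0.32,-1.8],0],[-1,[0,0.47,-2.38],0],[-1,[0,0.64,-2.96],0],[-1,[0,0.83,-3.54],0],[-1,[0,1.04,-4.1],0],[-1,[0,1.27,-4.67],0],[-1,[0,1.27,-4.67],0]]' ; python3 -c "
from cell import manip;s=manip.read_state();print(s['eef_pos'],s['wrist_force'],s['finger_force'])"
```

```text
clock: 4.6
eef_pos: [471.4, -58.9, 140.0]
eef_rot: [-3.14, -0.0, 1.79]
wrist_force: [-9.8, -3.5, 3.0]
finger_gap: 9.2
finger_force: 25.0
[471.43521885 -58.872503   140.03611928] [-9.75712934 -3.54105432  3.03045771] 25.00286489725113
```

```bash
python3 -m creep '[[-1,[0,0.2,-0.55],0],[-1,[0,0.46,-1.09],0],[-1,[0,0.74,-1.63],0],[-1,[0,1.04,-2.15],0],[-1,[0,1.37,-2.66],0],[-1,[0,1.7,-3.16],0],[-1,[0,2.06,-3.65],0],[-1,[0,2.43,-4.13],0],[-1,[0,2.83,-4.59],0],[-1,[0,3.24,-5.04],0],[-1,[0,3.67,-5.47],0],[-1,[0,3.67,-5.47],0]]' ; python3 -c "
from cell import manip;s=manip.read_state();print(s['eef_pos'],s['wrist_force'],s['finger_force'])"
```

```text
clock: 5.8
eef_pos: [507.0, -50.9, 195.3]
eef_rot: [-3.139, -0.0, 1.79]
wrist_force: [-16.9, -2.3, 8.8]
finger_gap: 8.7
finger_force: 25.0
[506.95970084 -50.89537846 195.32494851] [-16.94760848  -2.34279473   8.75149505] 25.001493394374847
```

```bash
python3 -m creep '[[-1,[0,-0.1,-0.05],0],[-1,[0,-0.15,-0.1],0],[-1,[0,-0.15,-0.1],0],[-1,[0,-0.15,-0.1],0]]' ; python3 -c "
from cell import manip;s=manip.read_state();print(s['eef_pos'],s['wrist_force'],s['finger_force'])"
```

```text
clock: 6.2
eef_pos: [506.8, -51.0, 195.4]
eef_rot: [3.14, 0.0, 1.79]
wrist_force: [4.7, 1.5, -3.6]
finger_gap: 9.2
finger_force: 25.0
[506.80075856 -50.96746445 195.42579449] [ 4.66632245  1.48868891 -3.57801323] 24.9978169798851
```

```bash
python3 -m creep '[[-0.5,[0,-0.05,-0.05],0],[-0.5,[0,-0.05,-0.05],0],[-0.5,[0,-0.05,-0.05],0],[-0.5,[0,-0.05,-0.05],0],[-0.5,[0,-0.05,-2],0],[-0.5,[0,-0.05,-4],0],[-0.5,[0,-0.05,-6],0],[-0.5,[0,-0.05,-6],0],[-0.5,[0,-0.05,-6],0]]' && python3 -m creep '[[-1,[0,0,0],0],[-1,[0,0,0],0],[-1,[0,0,0],0],[-1,[0,0,0],0],[-1,[0,0,0],0],[-1,[0,0,0],0],[-1,[0,0,0],0],[-1,[0,0,0],0],[-1,[0,0,0],0],[-1,[0,0,0],0],[-1,[0,0,0],0],[-1,[0,0,0],0]]' 10
python3 w.py w4; python3 - <<'E'
from h import *; import cv2
print(manip.read_state()['wrist_force'])
a=manip.camera("top")[170:310,250:390];b=manip.camera("scene")[150:290,260:400]
cv2.imwrite("pics/mid.png",cv2.resize(np.hstack([a,b])[:,:,::-1],(800,400),interpolation=cv2.INTER_CUBIC))
E
```

```text
clock: 7.1
eef_pos: [505.6, -51.3, 254.3]
eef_rot: [-3.141, -0.0, 1.79]
wrist_force: [0.5, -0.1, -0.4]
finger_gap: 23.3
finger_force: 0.0
clock: 8.3
eef_pos: [505.7, -51.3, 254.9]
eef_rot: [3.142, 0.0, 1.79]
wrist_force: [-0.0, 0.9, -0.1]
finger_gap: 0.4
finger_force: 0.0
[505.7 -51.3 254.9] [3.142 0.    1.79 ]
[ 0.62781224  0.36676365 -0.21192447]
```

View pics/mid.png

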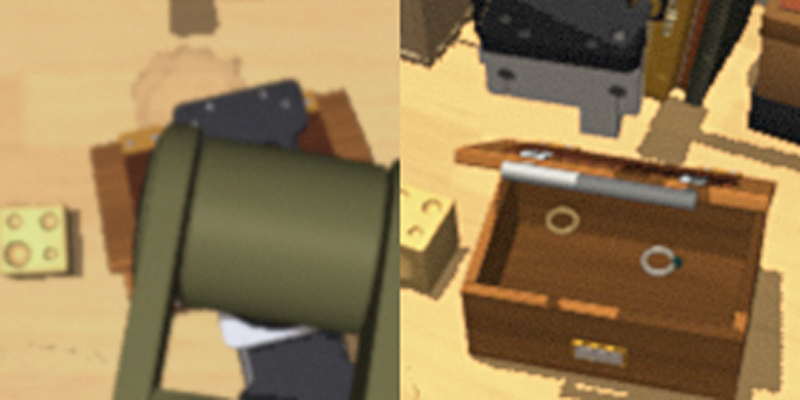

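View pics/w4.png

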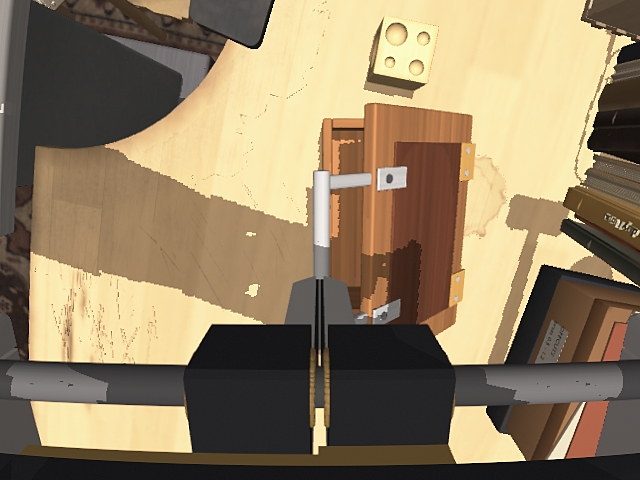

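The scene crop shows the lid standing alone with the bar ends at crop (503,170) and (696,200). The wrist view shows the closed fingertips right over the bar, with its left end at (321,172). I'll check the angle and the bar's height.

```bash
python3 - <<'E'
from h import *; import json
S=manip.camera_params("scene"); A=json.load(open("pics/w4.json"))
L=np.array([[-172,54,5],[-172,-54,5.]])
m=lambda a,x,y:R.from_euler('z',.22).apply(R.from_euler('y',a).apply(L))+[x,y,75.5]
s=np.array([[296,209.5],[363.6,220]])
g=lambda p:np.r_[(proj(S,m(*p))-s).ravel(),proj(A,m(*p))[0]-[321,172]]
r=least_squares(g,[.8,625.6,-23.2]);print(r.x,r.fun.round(1),m(*r.x).mean(0))
r=least_squares(lambda a:g([a[0],625.6,-23.2]),[.8]);print(r.x,r.fun.round(1),m(r.x[0],625.6,-23.2).mean(0))
E
```

```text
[  0.7323031  628.29837657 -22.55240182] [ 0.4 -0.2  0.   0.1 -0.1 -0.1] [506.73808368 -49.73564419 194.21464327]
[0.75158434] [ 0.2 -1.   0.1 -0.6 -0.9  0.2] [506.29595996 -49.87870042 196.59414922]
```

```bash
cat > chk.py <<'E'
import sys
from cell import manip
s=manip.read_state(); f=s['wrist_force']; print(round(s['clock'],2),s['eef_pos'].round(2),f.round(2))
sys.exit(f[2]>float(sys.argv[1]))
E
python3 -m creep '[[-1,[0,0.05,1.5],0],[-1,[0,0.05,2.5],0],[-1,[0,0.05,3],0],[-1,[0,0.05,3.2],0],[-1,[0,0.05,3.2],0],[-1,[0,0.05,3.2],0]]' >/dev/null && python3 chk.py 2 &&
python3 -m creep '[[-1,[0,0,0.05],0],[-1,[0,0,0.1],0],[-1,[0,0,0.1],0]]' >/dev/null && python3 chk.py 2 &&
python3 -m creep '[[-1,[0,0,0.03],0],[-1,[0,0,0.05],0],[-1,[0,0,0.05],0]]' >/dev/null && python3 chk.py 2 &&
python3 -m creep '[[-1,[0,0,0.03],0],[-1,[0,0,0.05],0],[-1,[0,0,0.05],0]]' >/dev/null && python3 chk.py 2 &&
python3 -m creep '[[-1,[0,0,0.03],0],[-1,[0,0,0.05],0],[-1,[0,0,0.05],0]]' >/dev/null && python3 chk.py 2 &&
python3 -m creep '[[-1,[0,0,0.03],0],[-1,[0,0,0.05],0],[-1,[0,0,0.05],0]]' >/dev/null && python3 chk.py 2 &&
python3 -m creep '[[-1,[0,0,0.03],0],[-1,[0,0,0.05],0],[-1,[0,0,0.05],0]]' >/dev/null && python3 chk.py 2 &&
python3 -m creep '[[-1,[0,0,0.03],0],[-1,[0,0,0.05],0],[-1,[0,0,0.05],0]]' >/dev/null && python3 chk.py 2
```

```text
9.05 [506.34 -51.22 223.26] [-0.51  0.67  0.9 ]False
```

```bash
sed -i 's/sys.exit(\(.*\))$/sys.exit(int(\1))/' chk.py
python3 -m creep '[[-1,[0,0,0.05],0],[-1,[0,0,0.1],0],[-1,[0,0,0.1],0]]' >/dev/null && python3 chk.py 2 &&
python3 -m creep '[[-1,[0,0,0.05],0],[-1,[0,0,0.1],0],[-1,[0,0,0.1],0]]' >/dev/null && python3 chk.py 2 &&
python3 -m creep '[[-1,[0,0,0.03],0],[-1,[0,0,0.05],0],[-1,[0,0,0.05],0]]' >/dev/null && python3 chk.py 2 &&
python3 -m creep '[[-1,[0,0,0.03],0],[-1,[0,0,0.05],0],[-1,[0,0,0.05],0]]' >/dev/null && python3 chk.py 2 &&
python3 -m creep '[[-1,[0,0,0.03],0],[-1,[0,0,0.05],0],[-1,[0,0,0.05],0]]' >/dev/null && python3 chk.py 2 &&
python3 -m creep '[[-1,[0,0,0.03],0],[-1,[0,0,0.05],0],[-1,[0,0,0.05],0]]' >/dev/null && python3 chk.py 2 &&
python3 -m creep '[[-1,[0,0,0.03],0],[-1,[0,0,0.05],0],[-1,[0,0,0.05],0]]' >/dev/null && python3 chk.py 2 &&
python3 -m creep '[[-1,[0,0,0.03],0],[-1,[0,0,0.05],0],[-1,[0,0,0.05],0]]' >/dev/null && python3 chk.py 2
```

```text
9.35 [506.19 -51.18 221.9 ] [ 0.12 -0.24 -0.61]
9.65 [506.15 -51.19 220.78] [ 0.3  -0.46  0.11]
9.95 [506.17 -51.18 220.32] [-0.22  0.32  0.13]
10.25 [506.14 -51.21 219.81] [ 0.16  0.4  -0.6 ]
10.55 [506.17 -51.18 219.31] [-0.47 -0.17  0.02]
10.85 [506.15 -51.21 218.79] [-0.22  1.06  0.45]
11.15 [506.19 -51.19 218.32] [-0.77 -0.5   0.06]
11.45 [506.16 -51.2  217.82] [-0.11  0.38 -1.13]
```

```bash

python3 -m creep '[[-1,[0,0,0.03],0],[-1,[0,0,0.05],0],[-1,[0,0,0.05],0]]' >/dev/null && python3 chk.py 2 &&
python3 -m creep '[[-1,[0,0,0.03],0],[-1,[0,0,0.05],0],[-1,[0,0,0.05],0]]' >/dev/null && python3 chk.py 2 &&
python3 -m creep '[[-1,[0,0,0.03],0],[-1,[0,0,0.05],0],[-1,[0,0,0.05],0]]' >/dev/null && python3 chk.py 2 &&
python3 -m creep '[[-1,[0,0,0.03],0],[-1,[0,0,0.05],0],[-1,[0,0,0.05],0]]' >/dev/null && python3 chk.py 2 &&
python3 -m creep '[[-1,[0,0,0.03],0],[-1,[0,0,0.05],0],[-1,[0,0,0.05],0]]' >/dev/null && python3 chk.py 2 &&
python3 -m creep '[[-1,[0,0,0.03],0],[-1,[0,0,0.05],0],[-1,[0,0,0.05],0]]' >/dev/null && python3 chk.py 2 &&
python3 -m creep '[[-1,[0,0,0.03],0],[-1,[0,0,0.05],0],[-1,[0,0,0.05],0]]' >/dev/null && python3 chk.py 2 &&
python3 -m creep '[[-1,[0,0,0.03],0],[-1,[0,0,0.05],0],[-1,[0,0,0.05],0]]' >/dev/null && python3 chk.py 2 &&
python3 -m creep '[[-1,[0,0,0.03],0],[-1,[0,0,0.05],0],[-1,[0,0,0.05],0]]' >/dev/null && python3 chk.py 2
```

```text
11.75 [506.18 -51.18 217.33] [ 0.34 -0.28 -0.66]
12.05 [506.16 -51.19 216.81] [ 0.08  0.08 -0.56]
12.35 [506.2  -51.18 216.42] [-0.51  0.63  0.38]
12.65 [506.27 -51.24 216.33] [-2.13  0.48  4.81]
```

```bash
python3 -m creep '[[-1,[0,0,0],0],[-1,[0,0,0],0]]' >/dev/null && python3 chk.py 9; python3 -m creep '[[-1,[0,0,0],0],[-1,[0,0,0],0]]' >/dev/null && python3 chk.py 9;python3 -m creep '[[-1,[0,0,0],0],[-1,[0,0,0],0]]' >/dev/null && python3 chk.py 9
```

```text
12.85 [506.24 -51.19 216.31] [-1.61  0.25  5.15]
13.05 [506.23 -51.19 216.3 ] [-1.63  1.3   5.47]
13.25 [506.25 -51.19 216.32] [-1.76  0.65  5.35]
```

```bash
python3 -m creep '[[-1,[0,0,0],0],[-1,[0,0,0],0],[-1,[0,0,0],0],[-1,[0,0,0],0],[-1,[0,0,0],0],[-1,[0,0,0],0],[-1,[0,0,0],0],[-1,[0,0,0],0]]' >/dev/null && python3 chk.py 9 && python3 -m creep '[[-1,[0,0,-0.3],0],[-1,[0,0,-1.5],0],[-1,[0,0,-3],0],[-1,[0,0,-3],0],[-1,[0,0,-3],0],[-1,[0,0,-3],0],[-1,[0,0,-3],0],[-1,[0,0,-3],0],[-1,[0,0,-3],0],[-1,[0,0,-3],0],[-0.5,[0,0,-3],0],[-0.5,[0,0,-3],0]]' 25 >/dev/null; python3 chk.py 9; python3 -m creep '[[-0.5,[0,0,0],0],[-0.5,[0,0,0],0],[-0.5,[0,0,0],0],[-0.5,[0,0,0],0]]'; python3 w.py w5; python3 -c "
import cv2;cv2.imwrite('pics/w5c.png',cv2.imread('pics/w5.png')[100:400,200:520])"
```

```text
14.05 [506.24 -51.2  216.3 ] [-2.16 -0.    5.79]
15.25 [506.17 -51.19 245.82] [-0.23  0.1  -0.33]
clock: 15.65
eef_pos: [506.2, -51.2, 245.9]
eef_rot: [3.142, 0.0, 1.79]
wrist_force: [1.0, 0.3, 0.2]
finger_gap: 23.2
finger_force: 0.0
[506.2 -51.2 245.9] [3.142 0.    1.79 ]
```

View pics/w5c.png

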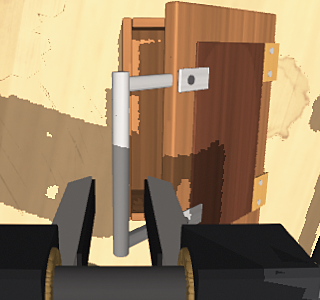

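The lid still stands, with the bar between the open fingers. I'll regrasp and compute the closing arc.

```bash
python3 -m creep '[[-0.5,[0,0.05,2],0],[-0.5,[0,0.05,4],0],[-0.5,[0,0.05,5],0],[-0.5,[0,0.05,5.35],0],[-0.5,[0,0.05,5.35],0],[-1,[0,0.05,5.35],0],[-1,[0,0.05,5.35],0],[-1,[0,0.05,5.35],0],[-1,[0,0.05,5.35],0],[-1,[0,0.05,5.35],0],[-1,[0,0.05,5.35],0]]' 25;  python3 chk.py 9; python3 - <<'E'
import numpy as np
f=lambda a:np.array([-172*np.cos(a)+5*np.sin(a),-172*np.sin(a)-5*np.cos(a)])
for b,e in((.758,.38),(.38,.0)):
  for a in np.linspace(b,e,11)[1:]: print(round(a,3),((f(a)-f(b))/10).round(2))
E
```

```text
clock: 16.8
eef_pos: [506.9, -51.1, 193.0]
eef_rot: [3.141, 0.0, 1.79]
wrist_force: [-1.3, 0.2, 5.5]
finger_gap: 9.0
finger_force: 25.0
16.8 [506.89 -51.13 193.03] [-1.32  0.16  5.52]
0.72 [-0.45  0.47]
0.682 [-0.89  0.95]
0.645 [-1.3   1.45]
0.607 [-1.7   1.97]
0.569 [-2.07  2.5 ]
0.531 [-2.43  3.04]
0.493 [-2.76  3.6 ]
0.456 [-3.08  4.17]
0.418 [-3.37  4.75]
0.38 [-3.64  5.34]
0.342 [-0.25  0.6 ]
0.304 [-0.47  1.22]
0.266 [-0.68  1.84]
0.228 [-0.85  2.47]
0.19 [-1.01  3.1 ]
0.152 [-1.14  3.75]
0.114 [-1.24  4.39]
0.076 [-1.32  5.04]
0.038 [-1.38  5.69]
0.0 [-1.41  6.34]
```

```bash
python3 -m creep '[[-1,[0,-0.45,0.47],0],[-1,[0,-0.89,0.95],0],[-1,[0,-1.3,1.45],0],[-1,[0,-1.7,1.97],0],[-1,[0,-2.07,2.5],0],[-1,[0,-2.43,3.04],0],[-1,[0,-2.76,3.6],0],[-1,[0,-3.08,4.17],0],[-1,[0,-3.37,4.75],0],[-1,[0,-3.64,5.34],0],[-1,[0,-3.64,5.34],0]]'; python3 chk.py 9
```

```text
clock: 17.9
eef_pos: [471.9, -59.0, 139.2]
eef_rot: [3.139, 0.001, 1.79]
wrist_force: [5.9, -0.5, -3.3]
finger_gap: 9.0
finger_force: 25.0
17.9 [471.85 -59.02 139.2 ] [ 5.93 -0.46 -3.29]
```

```bash
python3 -m creep '[[-1,[0,-0.25,0.6],0],[-1,[0,-0.47,1.22],0],[-1,[0,-0.68,1.84],0],[-1,[0,-0.85,2.47],0],[-1,[0,-1.01,3.1],0],[-1,[0,-1.14,3.75],0],[-1,[0,-1.24,4.39],0],[-1,[0,-1.3,4.8],0],[-1,[0,-1.33,5.1],0],[-1,[0,-1.36,5.4],0],[-1,[0,-1.38,5.7],0],[-1,[0,-1.38,5.7],0]]'; python3 chk.py 99; python3 -m creep '[[-1,[0,-0.01,0.15],0],[-1,[0,-0.02,0.3],0],[-1,[0,-0.02,0.3],0]]';python3 chk.py 99
```

```text
clock: 19.1
eef_pos: [458.2, -62.1, 82.3]
eef_rot: [3.14, 0.001, 1.79]
wrist_force: [2.7, 0.2, 0.2]
finger_gap: 9.2
finger_force: 25.0
19.1 [458.24 -62.07  82.27] [2.73 0.24 0.25]
clock: 19.4
eef_pos: [458.1, -62.1, 79.4]
eef_rot: [3.14, 0.001, 1.79]
wrist_force: [1.7, -0.5, 4.1]
finger_gap: 9.5
finger_force: 25.0
19.4 [458.08 -62.09  79.44] [ 1.68 -0.53  4.1 ]
```

```bash
for i in 1; do python3 -m creep '[[-1,[0,0,0.05],0],[-1,[0,0,0.1],0],[-1,[0,0,0.1],0]]'>/dev/null; python3 chk.py 11 &&
python3 -m creep '[[-1,[0,0,0.05],0],[-1,[0,0,0.1],0],[-1,[0,0,0.1],0]]' >/dev/null; python3 chk.py 11 &&
python3 -m creep '[[-1,[0,0,0.05],0],[-1,[0,0,0.1],0],[-1,[0,0,0.1],0]]' >/dev/null; python3 chk.py 11 &&
python3 -m creep '[[-1,[0,0,0.05],0],[-1,[0,0,0.1],0],[-1,[0,0,0.1],0]]' >/dev/null; python3 chk.py 11 &&
python3 -m creep '[[-1,[0,0,0.03],0],[-1,[0,0,0.05],0],[-1,[0,0,0.05],0]]' >/dev/null; python3 chk.py 11 &&
python3 -m creep '[[-1,[0,0,0.03],0],[-1,[0,0,0.05],0],[-1,[0,0,0.05],0]]' >/dev/null; python3 chk.py 11 ; done
```

```text
19.7 [458.02 -62.12  78.54] [ 0.55 -0.28  5.88]
20.0 [457.98 -62.13  77.54] [0.93 0.53 7.09]
20.3 [457.91 -62.14  76.52] [ 0.09 -0.39  7.99]
20.6 [457.86 -62.15  75.47] [0.46 0.25 7.55]
20.9 [457.85 -62.16  74.99] [-1.29 -1.14  7.67]
21.2 [457.85 -62.16  74.51] [-0.88  0.08  8.49]
```

```bash
python3 -m creep '[[-1,[0,0,0.03],0],[-1,[0,0,0.05],0],[-1,[0,0,0.05],0]]' >/dev/null; python3 chk.py 13 &&
python3 -m creep '[[-1,[0,0,0.03],0],[-1,[0,0,0.05],0],[-1,[0,0,0.05],0]]' >/dev/null && python3 chk.py 13 &&
python3 -m creep '[[-1,[0,0,0.03],0],[-1,[0,0,0.05],0],[-1,[0,0,0.05],0]]' >/dev/null && python3 chk.py 13 &&
python3 -m creep '[[-1,[0,0,0.03],0],[-1,[0,0,0.05],0],[-1,[0,0,0.05],0]]' >/dev/null && python3 chk.py 13 &&
python3 -m creep '[[-1,[0,0,0.03],0],[-1,[0,0,0.05],0],[-1,[0,0,0.05],0]]' >/dev/null && python3 chk.py 13 &&
python3 -m creep '[[-1,[0,0,0.03],0],[-1,[0,0,0.05],0],[-1,[0,0,0.05],0]]' >/dev/null && python3 chk.py 13
```

```text
21.5 [457.85 -62.15  74.02] [-1.14 -0.27  8.3 ]
21.8 [457.82 -62.18  73.49] [-1.97  0.72  7.02]
22.1 [457.8  -62.16  73.01] [-1.22 -0.09  8.61]
22.4 [457.81 -62.18  72.84] [-3.34 -0.79 13.7 ]
```

```bash
python3 -m creep '[[-1,[0,0,0.03],0],[-1,[0,0,0.03],0],[-1,[0,0,-0.03],0],[-1,[0,0,-0.03],0]]' >/dev/null; python3 chk.py 99; python3 -m creep '[[-0.5,[0,0,0],0],[-0.5,[0,0,0],0],[-0.5,[0,0,0],0],[-0.5,[0,0,0],0],[-0.5,[0,0,-2],0],[-0.5,[0,0,-4],0],[-0.5,[0,0,-5],0],[-1,[0,0,-5],0],[-1,[0,0,-5],0],[-1,[0,0,-5],0],[-1,[0,0,-5],0],[-1,[0,0,-5],0]]' ; python3 chk.py 99
```

```text
22.8 [457.8  -62.16  72.85] [-1.49 -0.15  9.08]
clock: 24.0
eef_pos: [457.3, -62.0, 121.8]
eef_rot: [-3.141, -0.0, 1.79]
wrist_force: [0.0, -0.7, -0.1]
finger_gap: 0.6
finger_force: 0.0
24.0 [457.29 -62.02 121.76] [ 0.02 -0.69 -0.12]
```

```bash
python3 -m creep '[[-1,[0,0,1],0],[-1,[0,0,1.7],0],[-1,[0,0,2],0],[-1,[0,0,2],0],[-1,[0,0,2],0]]' >/dev/null; python3 chk.py 10 &&
python3 -m creep '[[-1,[0,0,0.03],0],[-1,[0,0,0.05],0],[-1,[0,0,0.05],0]]' >/dev/null && python3 chk.py 10 &&
python3 -m creep '[[-1,[0,0,0.03],0],[-1,[0,0,0.05],0],[-1,[0,0,0.05],0]]' >/dev/null && python3 chk.py 10 &&
python3 -m creep '[[-1,[0,0,0.03],0],[-1,[0,0,0.05],0],[-1,[0,0,0.05],0]]' >/dev/null && python3 chk.py 10 &&
python3 -m creep '[[-1,[0,0,0.03],0],[-1,[0,0,0.05],0],[-1,[0,0,0.05],0]]' >/dev/null && python3 chk.py 10 &&
python3 -m creep '[[-1,[0,0,0.03],0],[-1,[0,0,0.05],0],[-1,[0,0,0.05],0]]' >/dev/null && python3 chk.py 10 &&
python3 -m creep '[[-1,[0,0,0.03],0],[-1,[0,0,0.05],0],[-1,[0,0,0.05],0]]' >/dev/null && python3 chk.py 10 &&
python3 -m creep '[[-1,[0,0,0.03],0],[-1,[0,0,0.05],0],[-1,[0,0,0.05],0]]' >/dev/null && python3 chk.py 10 &&
python3 -m creep '[[-1,[0,0,0.03],0],[-1,[0,0,0.05],0],[-1,[0,0,0.05],0]]' >/dev/null && python3 chk.py 10
```

```text
24.5 [457.51 -62.06 102.25] [0.09 0.74 0.52]
24.8 [457.52 -62.05 101.86] [-0.71 -0.82 -0.44]
25.1 [457.49 -62.06 101.25] [-0.19  0.77  0.32]
25.4 [457.45 -62.04 100.71] [0.37 0.27 0.32]
25.7 [457.47 -62.05 100.22] [ 0.34  0.43 -0.04]
26.0 [457.48 -62.04  99.75] [-0.48  0.62 -1.19]
26.3 [457.54 -62.05  99.55] [-2.75  1.61  5.58]
26.6 [457.57 -62.08  99.44] [-3.37  1.31 11.6 ]
```

The bar's top touches at TCP 99.5, which is the closed height, and it stays stiff at 11.6 N. So the lid is home and I'll back off.

```bash
python3 -m creep '[[-1,[0,0,-0.5],0],[-1,[0,0,-4],0],[-1,[0,0,-8],0],[-1,[0,0,-12],0],[-1,[0,0,-12],0],[-1,[0,0,-12],0],[-1,[0,0,-12],0]]'; python3 - <<'E'
from h import *; import cv2
b=manip.camera("scene")[180:370,230:490]
a=cv2.imread("pics/scene0.png")[180:370,230:490]
cv2.imwrite("pics/end.png",cv2.resize(np.hstack([a,b[:,:,::-1]]),(800,292)))
E
```

```text
clock: 27.3
eef_pos: [457.0, -61.9, 217.6]
eef_rot: [-3.14, -0.001, 1.79]
wrist_force: [-0.2, 1.3, -0.1]
finger_gap: 0.5
finger_force: 0.0
```

View pics/end.png

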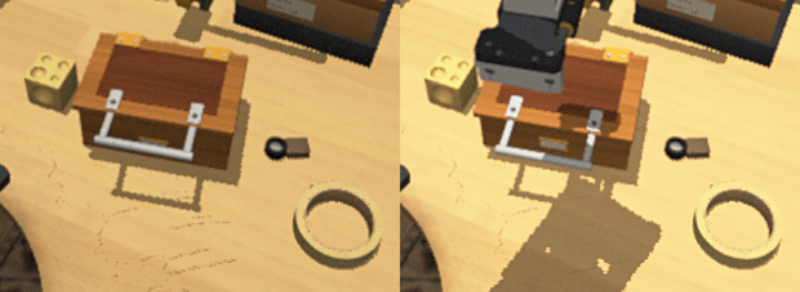

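The lid is closed, with the bar now at (543,157) in the right half. The block, loupe and tape roll are where they were, so I'm handing it in.

```bash
python3 -c "from cell import manip; print(manip.sign_off())"
```

```text
the job is handed in; nothing more can be done
None
```

The job is handed in (verdict not shown): the lid stood alone at about 43 degrees, held a press of about 5.5 N without giving way, stood untouched again, and was closed fully home, with the block, loupe and tape roll where they were.

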